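Function test of a latching stop button

ROBOT

A 6-joint arm with a two-finger parallel gripper is mounted at the origin on a cart in front of the work surface, level with it; the furniture and walls round the work are solid. World frame = base frame: x ahead of the robot, y to its left, z up, the work surface at z = 0. Lengths are in m, angles in rad, forces in N, time in s.
With the tool pointing down it reaches from about 0.3 to 1 m from the base axis. Payload 5.1 kg.
Tool frame: the origin (TCP) lies midway between the tips of the shut fingers; the grasp point (between the pads) lies 19 mm behind it; z points along the fingers, y is the line along which they close (so a half turn about z gives the same grasp; the last joint's range is limited). The gripper opens to 95 mm and grips with 3 to 60 N. Pads are 20 mm wide; open, the fingers measure 119 mm over their backs; the gripper's body (75 mm by 180 mm) begins 59 mm behind the grasp point.
Start: joints at [-1.338, 0.124, 1.65, -0, 1.367, -0.083], TCP at [0.202, -0.618, 0.215] pointing down, gripper open.
Joint ranges: [-2.61, 2.61], [-1.02, 2.33], [0.03, 2.71], [-1.35, 4.49], [0.32, 2.68], [-2.91, 2.91]. Speed limits (rad/s): [2.57, 2.57, 3.14, 3.14, 3.14, 3.14].

INTERFACE

Orientations are given as a unit quaternion [x, y, z, w].
In Python, from plant import ctrl gives the robot as it stands.
- The arm moves only by the tool move_arm, never from a script. Its argument "rows" is a list of rows, each a list of 3 entries, a list of its own where there are three numbers: the shift along the world's x, y, z in mm, then the turn about the world's z in rad, then the opening, from 0 (shut) to 1 (fully open). In form: [[[x, y, z], spin, grip], ...]. A call has 1 to 10 rows; each row shifts and turns the commanded pose from where the row before left it; what a row does not reach is not made up. A row lasts 1/12 s, in which the tool goes at most 41.7 mm and 7.16 degrees, less where a joint would pass 70% of its speed; a pose out of reach is approached as far as the arm can. A call with a gripper value outside its range is refused whole. The fingers move at their own pace and stop on an object; the grip force is fixed at half the most. Time passes only in rows, so rows that do not move let the fingers close. It gives the time, the measured TCP pose, the force, the opening and the grip force at its end, in the units of the state.
- ctrl.state(): the state, without advancing time (a new reading comes with each control period).
- ctrl.camera(name): name is "scene" or "top" or "wrist"; returns a dict with "color" (400x640x3 uint8, red, green, blue), "z_map" (400x640 float32, m along the optical axis (not along the pixel's ray), 0 where there is no reading), "fx", "fy", "cx", "cy" (pixels), "camera_from_world" (4x4, takes a point from world to camera coordinates); the wrist camera has in their place "tool_from_camera" (4x4, takes a point from camera to tool coordinates, whose origin is the TCP and whose axes are the flange's). Camera axes: x right, y down, z forward; pixel columns grow to the right and rows downward; lengths in m; the calibration is good to about 2 mm. The wrist camera is an equidistant fisheye: a pixel r from the principal point sees the ray r / f radians off the axis. A picture is of the moment at which its call begins: read the wrist's pose just before it.
- ctrl.finish_job(): hands the job in; it is judged then, once.
Trained networks look in the newest picture that a camera, given by its name, has taken for a name from the list of things; names that differ only in an ending like _2 or _b are one class to them, and where a whole thing is asked for, a point or a joint stands for the part that bears it (a point fixed in the world has none). Each returns a list of dicts, best first, with "score" (0 to 1); they miss things now and then, are a little off and sometimes report something else, mostly with a low value. They report only what shows in the picture. A call takes as long as a camera call. They do not tell look-alikes from the thing itself.
- ctrl.look_for(name, camera): "bbox" ([left, top, width, height] in pixels, round what is visible of it).
- ctrl.outline_of(name, camera): "region" (400x640 bool, what is visible of it) and "bbox" ([left, top, width, height] in pixels, round what is visible of it).
- ctrl.place_of(name, camera): "xy" ([column, row] in pixels: a listed point, or the origin of a listed thing).
The state is a dict: "clock": time; "joint_positions": joint angles; "dq": joint speeds; "joint_efforts": joint torques, N m; "ee_pos": TCP position; "tcp_rot": TCP orientation; "wrist_force": force on the tool from outside, world axes, zero at the start; "torque": the same for the moment, N m; "width": opening from 0.0 (shut) to 1.0 (fully open); "gripper_force": force on a finger pad.
Only numpy, scipy, OpenCV 4.12 (cv2) and the standard library are available. Lean on these libraries where they do the work, as an engineer would, in place of code of your own. Each camera call takes 0.05 s, during which the arm holds its last target. There are 200 camera calls.

TASK

Test the emergency stop on the control box: push its mushroom head straight down until it latches and let go, so that it stays down by itself. Then push one of its side wings round clockwise, seen from above, until the head springs back up, and only after that press the small round restart button in fully and let it come back. Use the fingers only to push: do not lift, shift or tip the box, and leave the things standing around it where they are.

Things in the scene. Friction and masses are not known exactly. Their poses are not given: they have to be found in the camera images.
- box_center (a point): centre of the control box, a loose grey box with an aluminium lid, 110 (x) x 180 (y) x 60 mm high, 1.6 kg, on rubber feet, flat on the bench: this point is 30 mm above the bench, 30 mm below the box's top face. Its x axis points to the box's rear, y to its left, z up. On its top stand the mushroom stop (axis 35 mm along +y from this point) and the restart button (55 mm along -y)
- stop_top (a point): centre of the crown of the mushroom head of the stop: a black dome 42 mm across, crown 30 mm above the box's top face when up and about 21 mm when latched. Two opposite wings stand out of the dome to 46 mm from the axis, one to the front (box -x), one to the rear (box +x), each 10 mm thick, 14 mm high, tops 2 mm below the crown, undersides 14 mm above the box's top face when up and 5 mm when latched. The point moves with the head; its z axis points up
- wing_front (a point): middle of the outer end face of the front wing (46 mm from the axis, half-way up the wing, 9 mm below the crown); turns and sinks with the head. Clockwise from above, this wing moves to the box's left (+y)
- wing_rear (a point): middle of the outer end face of the rear wing, opposite the front wing; turns and sinks with the head. Clockwise from above, this wing moves to the box's right (-y)
- stop (a joint): how far the mushroom head is pressed in, m: 0 up, 0.0115 at the bottom stop. A spring pushes it up (about 2 N at the top, 6 N in all to reach the bottom). Pressed past about 0.0095 a hidden latch snaps in and it then rests at about 0.009 by itself
- twist (a joint): turn of the mushroom head, rad: 0 at rest, grows clockwise seen from above to a stop at 0.85. A weak spring (about 0.03 N m) returns it. With the head latched, turning it to about 0.5 frees the latch and the head springs up
- restart_top (a point): centre of the top of the restart button, a flat round button 26 mm across in a black round housing on the box's top face, this point 21 mm above that face when out; moves with the button
- restart (a joint): how far the restart button is pressed, m: 0 out, 0.006 fully in; its spring takes 4 N to press it fully and brings it back
- sample_puck: dark resin puck, 30 mm across, 18 mm high, standing close to the left of the box; origin at the centre of its underside
- vial_0: screw-cap sample vial, 18 mm across, 48 mm high, standing left of the puck; origin at the centre of its underside
- vial_2: second screw-cap sample vial, 18 mm across, 48 mm high, standing right of the box; origin at the centre of its underside
- petri_a: clear lidded petri dish, 60 mm across, 15 mm high, on the bench farther back, in front of the monitor; origin at the centre of its underside
- objective_case: round black screw-top lens case, 48 mm across, 58 mm high, farther back, in front of the monitor; origin at the centre of its underside
- usb_stick: usb stick 17x52x8 mm lying right of the box; origin at the centre of its underside
- tweezers_b: black tweezers 118 mm long, 10 mm high, lying on the bench well to the left of the box; origin at the centre of their underside
There are look-alikes about, which are no part of the job. Of the things that look like the part that bears box_center, take the one that is nearest to the robot's base at the start.

How it is judged:
By the outcome, as a careful person would: the job done as asked, in the order asked, and still so for the second after the job is handed in, with the robot touching nothing.
It also fails if it takes over 51 s, if anything falls off the work surface, if the arm or the gripper's body presses on something with over 40 N, if the wrist force passes 120 N, or if a joint passes its speed limit or range.

## Working session

There is one attempt and no reset: what is moved stays moved. The work goes in short steps, Python scripts to look and compute and a tool call to move; the robot and the scene stay as the last step left them, time stands still between calls to the robot, and variables do not carry over. Pictures are saved under pics/ and viewed, at most 10 in all, crops included, and the job is handed in when it is done.

Besides the shell and the picture viewer there is one more tool, called after "Call:" as name(argument=value, ...) on one line, values as JSON. move_arm: Moves the arm, as the interface text tells. Its arguments: {"type":"object","properties":{"rows":{"type":"array"}},"required":["rows"]}

```bash
mkdir -p pics; cat > h.py <<'E'
from plant import ctrl
import numpy as np, cv2
def cam(n):
    c=ctrl.camera(n); return c
def save(c,f): cv2.imwrite('pics/'+f,c['color'][:,:,::-1])
def px(c,u,v,z=None):
    z=z or np.median([q for q in c['z_map'][int(v)-2:int(v)+3,int(u)-2:int(u)+3].ravel() if q>0])
    p=np.array([(u-c['cx'])/c['fx']*z,(v-c['cy'])/c['fy']*z,z,1])
    return (np.linalg.inv(c['camera_from_world'])@p)[:3]
def pxh(c,u,v,h):
    M=np.linalg.inv(c['camera_from_world']); d=M[:3,:3]@np.array([(u-c['cx'])/c['fx'],(v-c['cy'])/c['fy'],1]); o=M[:3,3]
    return o+d*(h-o[2])/d[2]
E
python3 - <<'E'
from h import *
np.set_printoptions(precision=4,suppress=True)
for n in ['top','scene']:
    c=cam(n); save(c,n+'0.png')
    for t,h in [('box_center',.03),('stop_top',.09),('wing_front',.081),('wing_rear',.081),('restart_top',.081),('sample_puck',0),('vial_0',0),('usb_stick',0),('objective_case',0)]:
        for r in ctrl.place_of(t,n)[:3]: print(n,t,round(r['score'],2),np.array(r['xy']),pxh(c,*r['xy'],h))
E
```

```text
top box_center 0.94 [461.  192.7] [ 0.5462 -0.6436  0.03  ]
top box_center 0.88 [368.2 212.4] [ 0.4924 -0.3536  0.03  ]
top stop_top 0.73 [472.9 199.2] [ 0.5148 -0.6564  0.09  ]
top stop_top 0.67 [367.1 225.6] [ 0.4455 -0.3426  0.09  ]
top stop_top 0.58 [361.1 210.9] [ 0.489 -0.327  0.09 ]
top wing_front 0.75 [366.4 224.2] [ 0.4506 -0.3416  0.081 ]
top wing_front 0.69 [486.3 191.4] [ 0.5387 -0.7016  0.081 ]
top wing_rear 0.77 [355.  199.1] [ 0.526  -0.3112  0.081 ]
top wing_rear 0.53 [465.  213.7] [ 0.4738 -0.6324  0.081 ]
top restart_top 0.5 [388.7 200.1] [ 0.5203 -0.4107  0.081 ]
top restart_top 0.2 [416.3 211.8] [ 0.4832 -0.4899  0.081 ]
top sample_puck 0.41 [332.4 219.9] [ 0.4759 -0.2433  0.    ]
top sample_puck 0.33 [410.6 191.2] [ 0.5609 -0.4944  0.    ]
top vial_0 0.52 [314.6 224.1] [ 0.4642 -0.1872  0.    ]
top vial_0 0.49 [417.5 209.5] [ 0.5016 -0.5122  0.    ]
top usb_stick 0.58 [407. 190.] [ 0.5651 -0.4832  0.    ]
top objective_case 0.48 [385.3 166. ] [ 0.6457 -0.4185  0.    ]
scene box_center 0.94 [364.  207.6] [ 0.5021 -0.3662  0.03  ]
scene box_center 0.78 [429.7 183.3] [ 0.5734 -0.6564  0.03  ]
scene stop_top 0.51 [356.2 191.6] [ 0.4934 -0.3316  0.09  ]
scene stop_top 0.45 [447.2 171.7] [ 0.5147 -0.6691  0.09  ]
scene stop_top 0.24 [365.6 209.9] [ 0.384  -0.2964  0.09  ]
scene wing_front 0.73 [366.9 197.2] [ 0.4662 -0.3504  0.081 ]
scene wing_front 0.65 [448.6 170.7] [ 0.5377 -0.6955  0.081 ]
scene wing_rear 0.6 [445.4 179.3] [ 0.4844 -0.6385  0.081 ]
scene wing_rear 0.59 [343.7 186. ] [ 0.5598 -0.3286  0.081 ]
scene restart_top 0.55 [378.7 185.6] [ 0.5225 -0.4243  0.081 ]
scene restart_top 0.47 [415.4 169.9] [ 0.5846 -0.601   0.081 ]
scene vial_0 0.47 [406.1 208.4] [ 0.4993 -0.5144  0.    ]
scene usb_stick 0.74 [378.  187.2] [ 0.6704 -0.5225  0.    ]
scene objective_case 0.49 [354.4 193.5] [ 0.6567 -0.4243  0.    ]
```

```bash
python3 -c "
import cv2,numpy as np
a=cv2.imread('pics/top0.png');b=cv2.imread('pics/scene0.png')
cv2.imwrite('pics/both0.png',cv2.resize(np.vstack([a,b]),(480,600)))"
```

```text
(no output)
```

View pics/top0.png

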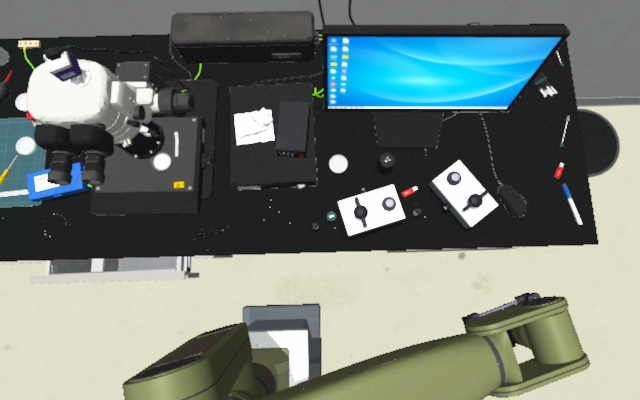

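View pics/scene0.png

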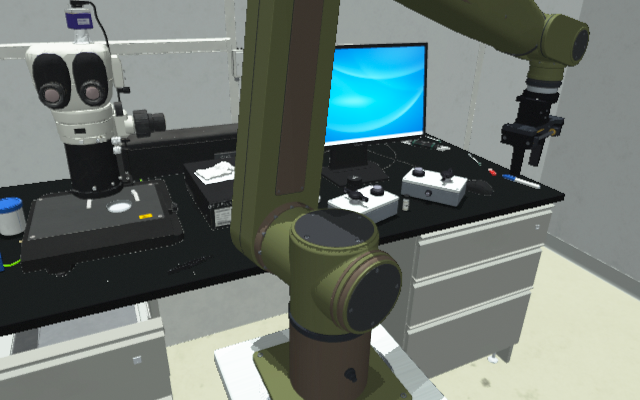

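Call:
move_arm(rows=[[[20, 20, 30], 0, 0], [[24, 27, 10], 0, 0], [[24, 27, 0], 0, 0], [[24, 27, 0], 0, 0], [[24, 27, 0], 0, 0], [[24, 27, 0], 0, 0], [[24, 27, 0], 0, 0], [[24, 27, 0], 0, 0], [[24, 27, 0], 0, 0], [[0, 0, 0], 0, 0]])

```text
clock: 1.83
ee_pos: [0.4171, -0.3777, 0.2549]
tcp_rot: [0.987, 0.16, 0.001, -0.001]
wrist_force: [0.4, 0.6, -0.5]
width: 0.357
gripper_force: 0.0
```

```bash
cat >> h.py <<'E'
from scipy.spatial.transform import Rotation as R
np.set_printoptions(precision=4,suppress=True)
def wh(c,s,u,v,h):
    x,y=u-c['cx'],v-c['cy']; r=np.hypot(x,y); t=r/c['fx']
    d=np.array([np.sin(t)*x/r,np.sin(t)*y/r,np.cos(t)])
    T=c['tool_from_camera']; Q=R.from_quat(s['tcp_rot']).as_matrix()
    o=Q@T[:3,3]+np.array(s['ee_pos']); d=Q@(T[:3,:3]@d)
    return o+d*(h-o[2])/d[2]
def wp(c,s,p):
    T=c['tool_from_camera']; Q=R.from_quat(s['tcp_rot']).as_matrix()
    q=Q.T@(np.array(p)-s['ee_pos']); q=T[:3,:3].T@(q-T[:3,3]); r=np.hypot(q[0],q[1]); t=np.arctan2(r,q[2])
    return np.array([c['cx']+c['fx']*t*q[0]/r, c['cy']+c['fx']*t*q[1]/r])
def wrist(names,f=None):
    s=ctrl.state(); c=cam('wrist')
    print(s['clock'],np.array(s['ee_pos']),R.from_quat(s['tcp_rot']).as_matrix()[:2,:2].ravel(),np.array(s['wrist_force']),s['width'])
    if f: save(c,f)
    for t,h in names:
        for r in ctrl.place_of(t,'wrist')[:3]: print(t,round(r['score'],2),np.array(r['xy']),wh(c,s,*r['xy'],h))
    return s,c
A=[('box_center',.03),('stop_top',.09),('wing_front',.081),('wing_rear',.081),('restart_top',.081)]
E
python3 -c "
from h import *
wrist(A+[('sample_puck',0),('vial_0',0)],'w1.png')"
```

```text
1.8333 [ 0.4171 -0.3777  0.2549] [ 0.9487  0.3161  0.3161 -0.9487] [ 0.3959  0.5659 -0.4547] 0.35671665568494115
box_center 0.9 [329.3 110.9] [ 0.4988 -0.3604  0.03  ]
box_center 0.59 [519.5 155.9] [ 0.5424 -0.6446  0.03  ]
stop_top 0.86 [547.1 190.3] [ 0.5103 -0.6688  0.09  ]
stop_top 0.66 [300.5 105. ] [ 0.4932 -0.3284  0.09  ]
wing_front 0.83 [297.4 154.3] [ 0.4399 -0.3414  0.081 ]
wing_front 0.75 [564.5 179.6] [ 0.5371 -0.7041  0.081 ]
wing_front 0.59 [331.6 112.6] [ 0.496  -0.3628  0.081 ]
wing_rear 0.86 [518.6 197.8] [ 0.4842 -0.6315  0.081 ]
wing_rear 0.65 [300.7  66.8] [ 0.5345 -0.3143  0.081 ]
restart_top 0.73 [380.  115.3] [ 0.5112 -0.4146  0.081 ]
restart_top 0.49 [534.2 121.4] [ 0.5865 -0.613   0.081 ]
sample_puck 0.88 [243.7  95.3] [ 0.486 -0.241  0.   ]
vial_0 0.73 [205.6 102.9] [ 0.4613 -0.1891  0.    ]
vial_0 0.62 [423.4 153.5] [ 0.489  -0.5064  0.    ]
```

View pics/w1.png

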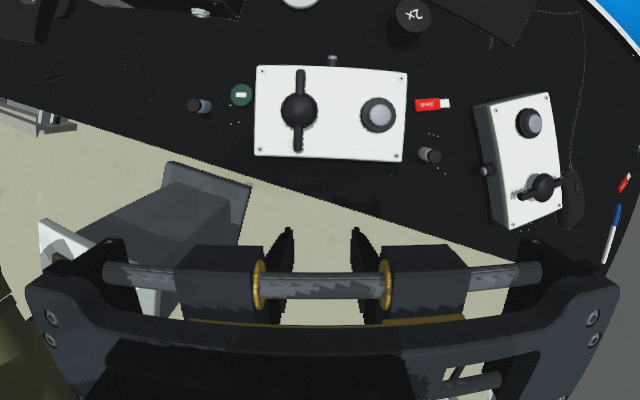

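```bash
python3 - <<'E'
from h import *
s=ctrl.state(); c=cam('wrist')
P=[wh(c,s,u,v,.06) for u,v in [(257,66),(406,73),(401,160),(254,156)]]
for p in P: print(p)
m=np.mean(P,0); a=P[0]-P[3]+P[1]-P[2]; b=P[0]-P[1]+P[3]-P[2]
print('c',m,np.arctan2(a[1],a[0]),np.arctan2(-b[0],b[1]),np.linalg.norm(a)/2,np.linalg.norm(b)/2)
# lid mask from top depth + wrist depth
for n in ['top']:
    c=cam(n); M=np.linalg.inv(c['camera_from_world']); v,u=np.mgrid[:400,:640]; z=c['z_map']
    W=np.stack([(u-c['cx'])/c['fx']*z,(v-c['cy'])/c['fy']*z,z,z*0+1],-1)@M.T
    m=(np.abs(W[...,2]-.06)<.02)&(np.hypot(W[...,0]-.495,W[...,1]+.357)<.13)&(c['color'].min(-1)>120)&(z>0)
    pts=W[m][:,:2].astype(np.float32); print(len(pts),np.median(W[m][:,2]),cv2.minAreaRect(pts))
c=cam('wrist'); z=c['z_map']; v,u=np.nonzero(c['color'].min(-1)>150)
k=(u>245)&(u<412)&(v>55)&(v<170); 
pts=np.array([wh(c,s,a,b,.06)[:2] for a,b in zip(u[k],v[k])],np.float32); print(cv2.minAreaRect(pts), z[110,340])
E
```

```text
[ 0.5205 -0.2681  0.06  ]
[ 0.568  -0.4378  0.06  ]
[ 0.466  -0.4666  0.06  ]
[ 0.4157 -0.2965  0.06  ]
c [ 0.4926 -0.3672  0.06  ] 0.26998118771541946 0.280502243713962 0.107262020945303 0.17687408116202624
934 0.05962320987863978 ((0.505402147769928, -0.35569465160369873), (0.10002005845308304, 0.18357741832733154), 18.83795166015625)
((0.4971519112586975, -0.3612504005432129), (0.10869273543357849, 0.1788288950920105), 15.845895767211914) 0.3487235
```

Call:
move_arm(rows=[[[8, 10, -30], -0.04, 0], [[8, 10, -30], 0, 0], [[8, 10, -25], 0, 0], [[0, 0, 0], 0, 0], [[0, 0, 0], 0, 0]])

```text
clock: 2.8
ee_pos: [0.4371, -0.3512, 0.1683]
tcp_rot: [0.99, 0.138, -0.001, -0.001]
wrist_force: [0.5, 0.2, 0.4]
width: 0.008
gripper_force: 0.0
```

```bash
python3 - <<'E'
from h import *
s,c=wrist(A,'w2.png')
v,u=np.nonzero(c['color'].min(-1)>150)
P=np.array([wh(c,s,a,b,.06)[:2] for a,b in zip(u,v)],np.float32)
k=np.hypot(P[:,0]-.497,P[:,1]+.361)<.12
print(cv2.minAreaRect(P[k]))
E
```

```text
2.8 [ 0.4371 -0.3512  0.1683] [ 0.962   0.273   0.2731 -0.962 ] [0.4952 0.2398 0.4179] 0.008237090886556993
box_center 0.71 [350.1 135.2] [ 0.4984 -0.3629  0.03  ]
box_center 0.7 [565.8 175. ] [ 0.544  -0.6452  0.03  ]
stop_top 0.92 [598.5 218.1] [ 0.5103 -0.6695  0.09  ]
stop_top 0.72 [311.7 138.5] [ 0.4889 -0.3282  0.09  ]
wing_front 0.93 [613.8 202.2] [ 0.5376 -0.7036  0.081 ]
wing_front 0.58 [312.8 192.8] [ 0.4438 -0.3413  0.081 ]
wing_rear 0.97 [567.1 228.6] [ 0.4839 -0.6282  0.081 ]
wing_rear 0.91 [312.4  82.8] [ 0.5332 -0.316   0.081 ]
wing_rear 0.45 [350.7 134.6] [ 0.5004 -0.3582  0.081 ]
restart_top 0.61 [591.9 142.7] [ 0.5859 -0.6218  0.081 ]
restart_top 0.6 [415.9 139. ] [ 0.5136 -0.413   0.081 ]
restart_top 0.23 [463.7 118.1] [ 0.5459 -0.4503  0.081 ]
((0.4827834367752075, -0.3732868432998657), (0.17127057909965515, 0.22489990293979645), 24.887662887573242)
```

View pics/w2.png

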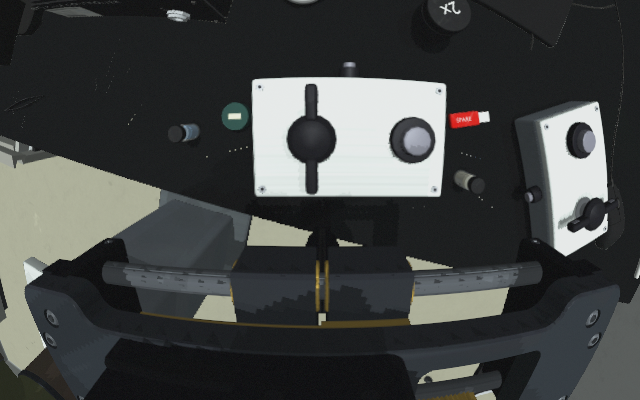

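Call:
move_arm(rows=[[[26, 12, -10], 0, 0], [[26, 11, -20], 0, 0], [[0, 0, -28], 0, 0], [[0, 0, -10], 0, 0], [[0, 0, 0], 0, 0], [[0, 0, 0], 0, 0]])

```text
clock: 3.6
ee_pos: [0.4893, -0.3292, 0.1018]
tcp_rot: [0.991, 0.137, -0.0, -0.0]
wrist_force: [-0.4, -0.5, 0.3]
width: 0.005
gripper_force: 0.0
```

```bash
python3 -c "
from h import *
s,c=wrist([('stop_top',.09),('wing_rear',.081),('restart_top',.081)],'w3.png'); print(wp(c,s,s['ee_pos']+np.array([0,0,0.00])))"
```

```text
3.6 [ 0.4893 -0.3292  0.1018] [ 0.9624  0.2717  0.2717 -0.9624] [-0.3649 -0.4812  0.263 ] 0.004646842851942709
stop_top 0.88 [317.8 234.6] [ 0.4893 -0.3269  0.09  ]
stop_top 0.8 [625.8 285.1] [ 0.5096 -0.6705  0.09  ]
stop_top 0.19 [318.4 159.8] [ 0.5349 -0.3146  0.09  ]
wing_rear 0.73 [319.1 163.4] [ 0.5316 -0.3158  0.081 ]
wing_rear 0.22 [225.5 178.9] [ 0.5061 -0.2598  0.081 ]
restart_top 0.93 [629.1 206.8] [ 0.5858 -0.6195  0.081 ]
restart_top 0.81 [452.8 231.4] [ 0.5124 -0.4187  0.081 ]
restart_top 0.42 [479.5 243.5] [ 0.5091 -0.4446  0.081 ]
[321.1954 242.6528]
```

View pics/w3.png

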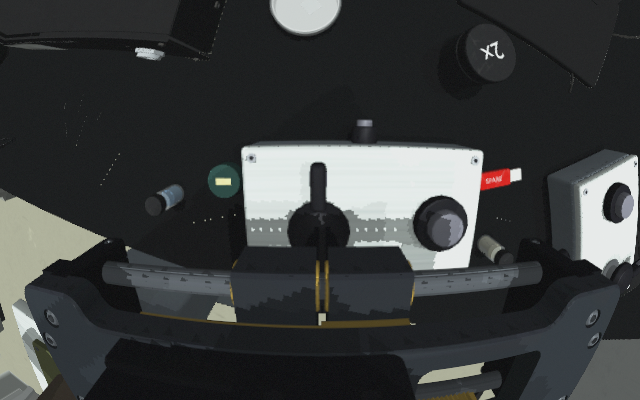

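Call:
move_arm(rows=[[[0, 1, -8], 0, 0], [[0, 0, -5], 0, 0], [[0, 0, -4], 0, 0], [[0, 0, -3], 0, 0], [[0, 0, -2], 0, 0], [[0, 0, -1], 0, 0], [[0, 0, 0], 0, 0], [[0, 0, 0], 0, 0]])

```text
clock: 4.47
ee_pos: [0.4906, -0.3289, 0.0796]
tcp_rot: [0.991, 0.137, 0.001, 0.001]
wrist_force: [0.8, -3.7, 4.9]
width: 0.001
gripper_force: 2.3
```

Call:
move_arm(rows=[[[0, 0, -1], 0, 0], [[0, 0, -1], 0, 0], [[0, 0, 0], 0, 0]])

```text
clock: 4.72
ee_pos: [0.4907, -0.3289, 0.0784]
tcp_rot: [0.99, 0.138, 0.001, 0.001]
wrist_force: [0.2, -2.6, 8.8]
width: 0.002
gripper_force: 4.7
```

Call:
move_arm(rows=[[[0, 0, 10], 0, 0], [[0, 0, 20], 0, 0], [[0, 0, 20], 0, 0], [[-16, -17, 0], 0, 0], [[-16, -17, 0], 0, 0], [[0, 0, 0], 0, 0], [[0, 0, 0], 0, 0]])

```text
clock: 5.3
ee_pos: [0.4566, -0.3609, 0.1252]
tcp_rot: [0.991, 0.137, -0.001, -0.002]
wrist_force: [0.6, 0.3, 0.3]
width: 0.003
gripper_force: 0.0
```

```bash
python3 -c "
from h import *
s,c=wrist([('stop_top',.081),('wing_rear',.072),('wing_front',.072),('restart_top',.081)],'w4.png')
z=c['z_map']
for u in range(240,320,8): print(u,z[150:260:10,u])
"
```

```text
5.3 [ 0.4566 -0.3609  0.1252] [ 0.9627  0.2706  0.2706 -0.9627] [0.554  0.3347 0.316 ] 0.0026820218514260453
stop_top 0.82 [289.6 163.3] [ 0.49   -0.3282  0.081 ]
stop_top 0.8 [611.2 242.2] [ 0.5109 -0.6767  0.081 ]
wing_rear 0.57 [289.7  99.7] [ 0.5333 -0.3157  0.072 ]
wing_rear 0.57 [584.1 258.6] [ 0.4823 -0.6494  0.072 ]
wing_front 0.88 [631.4 225.7] [ 0.5386 -0.724   0.072 ]
wing_front 0.77 [293.2 223.5] [ 0.4443 -0.3417  0.072 ]
wing_front 0.72 [461.7 202.2] [ 0.4969 -0.4663  0.072 ]
restart_top 0.95 [415.9 165.8] [ 0.5135 -0.4155  0.081 ]
restart_top 0.58 [604.9 162. ] [ 0.5825 -0.6121  0.081 ]
240 [0.2335 0.2345 0.2384 0.2392 0.242  0.2431 0.2463 0.2483 0.3142 0.3177
 1.0699]
248 [0.2329 0.2343 0.2371 0.2391 0.2411 0.2443 0.2451 0.2482 0.3149 0.3174
 0.0907]
256 [0.233  0.235  0.2383 0.2394 0.2417 0.2434 0.2455 0.2475 0.3152 0.3165
 0.0904]
264 [0.233  0.2202 0.2206 0.2395 0.2409 0.2444 0.2461 0.2472 0.3143 0.317
 0.0911]
272 [0.2141 0.2159 0.2176 0.2207 0.2408 0.2435 0.2455 0.248  0.3144 0.317
 0.0908]
280 [0.2118 0.2144 0.     0.2189 0.2281 0.245  0.2461 0.2487 0.3138 0.3176
 0.0912]
288 [0.213  0.2132 0.216  0.2177 0.2216 0.2237 0.2256 0.227  0.3151 0.3171
 0.0918]
296 [0.2132 0.2137 0.2152 0.219  0.224  0.2259 0.228  0.2287 0.3142 0.3168
 0.0916]
304 [0.2157 0.2142 0.2159 0.2199 0.241  0.2438 0.2457 0.2473 0.3142 0.3171
 0.0911]
312 [0.2186 0.2176 0.2184 0.2388 0.2401 0.2429 0.2471 0.2474 0.314  0.1606
 0.0919]
```

View pics/w4.png

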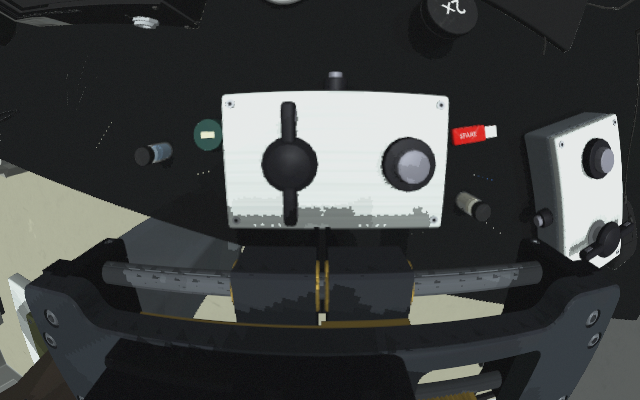

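Call:
move_arm(rows=[[[2, -1, -20], 0, 0], [[0, 0, -20], 0, 0], [[0, 0, -10], 0, 0], [[0, 0, -4], 0, 0], [[0, 0, 0], 0, 0], [[0, 0, 0], 0, 0]])

```text
clock: 6.05
ee_pos: [0.4602, -0.3629, 0.0731]
tcp_rot: [0.99, 0.138, 0.0, 0.0]
wrist_force: [0.1, 0.1, 1.3]
width: 0.003
gripper_force: 0.0
```

Call:
move_arm(rows=[[[0, 0, -3], 0, 0], [[-1, 4, 0], 0, 0], [[-1, 4, 0], 0, 0], [[-2.5, 3.3, 0], -0.1, 0], [[-2.1, 3.5, 0], -0.1, 0], [[-1.8, 3.8, 0], -0.1, 0], [[-1.4, 3.9, 0], -0.1, 0], [[0, 0, 0], 0, 0], [[0, 0, 0], 0, 0]])

```text
clock: 6.8
ee_pos: [0.4501, -0.3401, 0.0701]
tcp_rot: [0.998, -0.061, 0.0, 0.0]
wrist_force: [0.6, -0.2, 0.4]
width: 0.006
gripper_force: 0.0
```

```bash
python3 -c "
from h import *
s,c=wrist([('stop_top',.081),('wing_rear',.072),('restart_top',.081)],'w5.png')
"
```

```text
6.8 [ 0.4501 -0.3401  0.0701] [ 0.9926 -0.1211 -0.1211 -0.9926] [ 0.5971 -0.2348  0.4431] 0.006321819048473407
stop_top 0.79 [289.2 187.3] [ 0.4883 -0.3282  0.081 ]
wing_rear 0.89 [279. 102.] [ 0.534 -0.328  0.072]
wing_rear 0.58 [157.3 215.9] [ 0.4792 -0.2395  0.072 ]
restart_top 0.98 [637.   34.8] [ 0.586  -0.6148  0.081 ]
restart_top 0.81 [444.2 124.7] [ 0.5129 -0.4149  0.081 ]
```

View pics/w5.png

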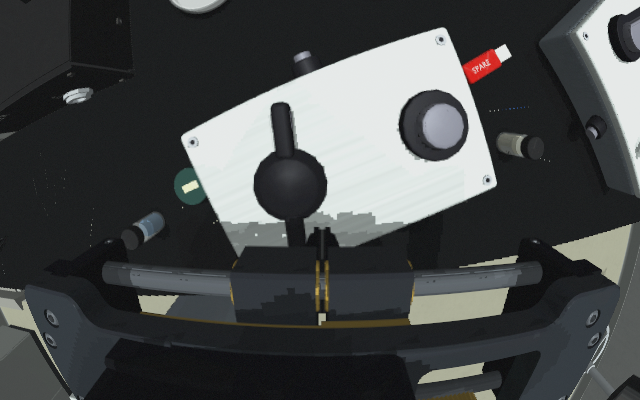

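Call:
move_arm(rows=[[[-1.0, 4.1, 0], -0.1, 0], [[-0.6, 4.1, 0], -0.1, 0], [[-0.2, 4.2, 0], -0.1, 0], [[0.2, 4.1, 0], -0.1, 0], [[0, 0, 0], 0, 0], [[0, 0, 0], 0, 0]])

```text
clock: 7.5
ee_pos: [0.4484, -0.324, 0.0697]
tcp_rot: [0.966, -0.257, -0.0, 0.0]
wrist_force: [-1.5, 0.2, 0.4]
width: 0.008
gripper_force: 0.4
```

```bash
python3 -c "
from h import *
s,c=wrist([('stop_top',.09),('wing_rear',.081),('restart_top',.081)],'w6.png')
z=c['z_map']
for v in range(90,220,10): print(v,z[v,220:380:10])
"
```

```text
7.5 [ 0.4484 -0.324   0.0697] [ 0.8674 -0.4976 -0.4976 -0.8674] [-1.4792  0.2314  0.4133] 0.008307045998033407
stop_top 0.73 [290.1 191.2] [ 0.4877 -0.3296  0.09  ]
wing_rear 0.86 [278.2 100.8] [ 0.5302 -0.3467  0.081 ]
wing_rear 0.54 [635.2   8.6] [ 0.487  -0.6451  0.081 ]
restart_top 0.78 [409.6  67.4] [ 0.5129 -0.4149  0.081 ]
restart_top 0.71 [283.5 192.3] [ 0.4876 -0.3244  0.081 ]
90 [0.2245 0.2248 0.2264 0.2258 0.1687 0.1683 0.1687 0.1683 0.1683 0.1689
 0.169  0.169  0.1694 0.168  0.1699 0.1666]
100 [0.2274 0.2265 0.2287 0.1703 0.1706 0.1703 0.1704 0.171  0.1713 0.1701
 0.1714 0.1704 0.1705 0.1708 0.1714 0.1696]
110 [0.2288 0.2282 0.1717 0.1721 0.1717 0.1458 0.1451 0.172  0.1718 0.1724
 0.1722 0.1725 0.1717 0.1724 0.1723 0.171 ]
120 [0.231  0.1729 0.1736 0.1738 0.1746 0.1471 0.1464 0.1738 0.1721 0.1741
 0.1746 0.1736 0.1745 0.174  0.1735 0.1726]
130 [0.1745 0.1758 0.1743 0.176  0.1748 0.1491 0.1491 0.1553 0.1756 0.1758
 0.1753 0.1757 0.174  0.1751 0.1747 0.1763]
140 [0.1756 0.1764 0.1768 0.1768 0.1768 0.1763 0.1479 0.152  0.1778 0.1765
 0.1766 0.1764 0.1765 0.1768 0.1764 0.1762]
150 [0.1782 0.1782 0.1777 0.1776 0.1792 0.1788 0.1509 0.1527 0.1775 0.1776
 0.1785 0.1781 0.1789 0.1777 0.1781 0.1791]
160 [0.1793 0.1798 0.1797 0.1807 0.1793 0.1553 0.1519 0.1536 0.1547 0.1571
 0.1813 0.1799 0.1779 0.1796 0.1796 0.1789]
170 [0.1818 0.181  0.1807 0.1813 0.1555 0.1534 0.1527 0.1529 0.1539 0.1563
 0.158  0.1817 0.1803 0.1815 0.1823 0.1807]
180 [0.1827 0.1829 0.1822 0.16   0.1546 0.1531 0.1532 0.1537 0.1542 0.1549
 0.1579 0.1829 0.183  0.1825 0.1812 0.1825]
190 [0.1847 0.1853 0.185  0.1608 0.1554 0.1558 0.1547 0.1541 0.1537 0.1565
 0.1585 0.1834 0.1848 0.185  0.1837 0.1843]
200 [0.1876 0.1861 0.1853 0.1859 0.1582 0.156  0.1549 0.1553 0.1556 0.1571
 0.1602 0.1851 0.1866 0.1867 0.1866 0.1871]
210 [0.1876 0.1883 0.1865 0.1874 0.1619 0.1588 0.1576 0.1569 0.1574 0.1589
 0.1642 0.189  0.1866 0.1877 0.1869 0.1874]
```

View pics/w6.png

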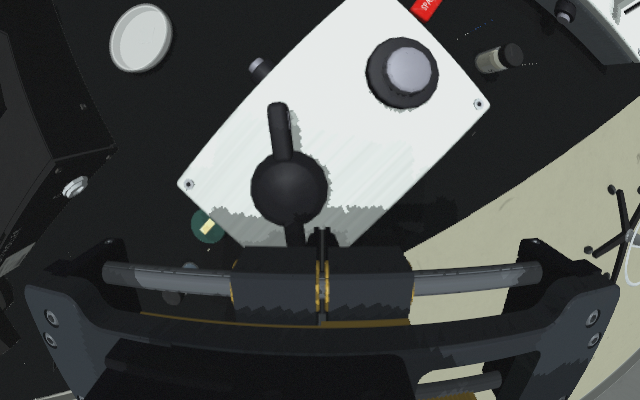

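Call:
move_arm(rows=[[[0, -4.1, 0], 0.1, 0], [[0.2, -4.2, 0], 0.1, 0], [[0.6, -4.1, 0], 0.1, 0], [[1, -4.1, 0], 0.1, 0], [[1.4, -3.9, 0], 0.1, 0], [[1.8, -3.8, 0], 0.1, 0], [[2.1, -3.5, 0], 0.1, 0], [[2.5, -3.3, 0], 0.1, 0], [[3, -8, 0], 0, 0], [[0, 0, 0], 0, 0]])

```text
clock: 8.53
ee_pos: [0.4617, -0.3642, 0.0699]
tcp_rot: [0.991, 0.136, 0.0, 0.0]
wrist_force: [-0.0, 0.2, 1.4]
width: 0.0
gripper_force: 0.0
```

Call:
move_arm(rows=[[[0, 0, 20], 0, 0], [[0, 0, 20], 0, 0], [[0, 0, 0], 0, 0], [[0, 0, 0], 0, 0]])

```text
clock: 8.87
ee_pos: [0.4618, -0.3636, 0.111]
tcp_rot: [0.991, 0.137, 0.001, 0.001]
wrist_force: [-0.2, 0.8, -0.9]
width: 0.004
gripper_force: 0.0
```

```bash
python3 -c "
from h import *
s,c=wrist(A,'w7.png')
z=c['z_map']
for v in range(120,240,12): print(v,z[v,250:340:10])
"
```

```text
8.8667 [ 0.4618 -0.3636  0.111 ] [ 0.9626  0.271   0.271  -0.9626] [-0.1831  0.8188 -0.9161] 0.003973849181419756
box_center 0.9 [582.4 203.4] [ 0.5421 -0.6459  0.03  ]
box_center 0.85 [331.7 167.5] [ 0.4954 -0.3632  0.03  ]
stop_top 0.94 [618.8 252. ] [ 0.5116 -0.6706  0.09  ]
stop_top 0.93 [279.2 178.2] [ 0.4883 -0.3286  0.09  ]
stop_top 0.23 [462.9 207.9] [ 0.5029 -0.4543  0.09  ]
wing_front 0.92 [632.8 232.9] [ 0.5366 -0.701   0.081 ]
wing_front 0.73 [284.5 240.2] [ 0.4444 -0.3418  0.081 ]
wing_rear 0.75 [280. 105.] [ 0.5331 -0.3162  0.081 ]
wing_rear 0.63 [584.3 263.7] [ 0.4871 -0.627   0.081 ]
restart_top 0.79 [415.5 175.4] [ 0.5134 -0.4156  0.081 ]
restart_top 0.77 [614. 167.] [ 0.5858 -0.6171  0.081 ]
restart_top 0.74 [431.8  25.7] [ 0.6163 -0.3975  0.081 ]
120 [0.2139 0.2122 0.     0.1858 0.2132 0.2128 0.214  0.2139 0.214 ]
132 [0.2158 0.2147 0.1898 0.1884 0.2151 0.2154 0.2152 0.2158 0.2168]
144 [0.2192 0.2176 0.1944 0.1905 0.2169 0.2181 0.2172 0.2173 0.219 ]
156 [0.2196 0.1973 0.192  0.1932 0.1935 0.1972 0.2208 0.2206 0.2206]
168 [0.1991 0.1945 0.1928 0.193  0.1934 0.1965 0.2233 0.2225 0.2228]
180 [0.2001 0.1958 0.1942 0.1946 0.1933 0.1962 0.2252 0.2259 0.2244]
192 [0.2263 0.1999 0.1983 0.1968 0.1973 0.1997 0.2272 0.2268 0.2271]
204 [0.2274 0.2295 0.2057 0.2005 0.2048 0.2291 0.2292 0.23   0.2296]
216 [0.2322 0.2318 0.2303 0.2027 0.2311 0.2325 0.2318 0.2327 0.2323]
228 [0.2347 0.2346 0.2342 0.2059 0.2345 0.2342 0.2349 0.2349 0.1773]
```

View pics/w7.png

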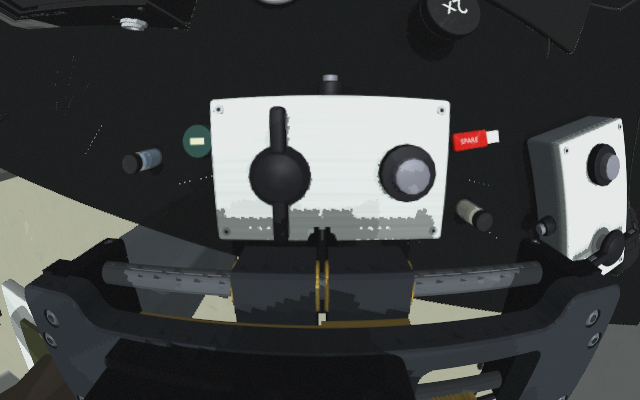

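Call:
move_arm(rows=[[[17, -17, 0], 0, 0], [[17, -17, 0], 0, 0], [[17.5, -17.5, 0], 0, 0], [[0, 0, -10], 0, 0], [[0, 0, -10], 0, 0], [[0, 0, 0], 0, 0], [[0, 0, 0], 0, 0]])

```text
clock: 9.75
ee_pos: [0.5109, -0.4127, 0.0872]
tcp_rot: [0.991, 0.137, -0.001, -0.002]
wrist_force: [0.0, 0.4, -0.5]
width: 0.001
gripper_force: 0.0
```

Call:
move_arm(rows=[[[2.5, -2, -2], 0, 0], [[0, 0, -3], 0, 0], [[0, 0, -3], 0, 0], [[0, 0, -3], 0, 0], [[0, 0, -2], 0, 0], [[0, 0, 0], 0, 0], [[0, 0, 0], 0, 0]])

```text
clock: 10.33
ee_pos: [0.5152, -0.4165, 0.0773]
tcp_rot: [0.991, 0.137, 0.0, 0.0]
wrist_force: [-0.4, 0.5, 3.4]
width: 0.006
gripper_force: 1.7
```

Call:
move_arm(rows=[[[-1, 1, -1.5], 0, 0], [[0, 0, -1.5], 0, 0], [[0, 0, 0], 0, 0], [[0, 0, 0], 0, 0]])

```text
clock: 10.67
ee_pos: [0.5151, -0.4164, 0.0762]
tcp_rot: [0.991, 0.137, 0.001, 0.001]
wrist_force: [-1.2, 0.8, 9.6]
width: 0.002
gripper_force: 4.6
```

Call:
move_arm(rows=[[[0, 0, -1.5], 0, 0], [[0, 0, -1], 0, 0], [[0, 0, 0], 0, 0], [[0, 0, 0], 0, 0]])

```text
clock: 11.0
ee_pos: [0.5152, -0.4164, 0.076]
tcp_rot: [0.99, 0.138, 0.001, 0.001]
wrist_force: [-3.6, 3.9, 18.3]
width: 0.005
gripper_force: 9.2
```

Call:
move_arm(rows=[[[0, 0, 4], 0, 0], [[0, 0, 10], 0, 0], [[0, 0, 30], 0, 0], [[0, 0, 30], 0, 0], [[-20, -5, 0], 0, 0], [[-30, -10, 0], 0, 0], [[0, 0, 0], 0, 0], [[0, 0, 0], 0, 0]])

```text
clock: 11.67
ee_pos: [0.4626, -0.4302, 0.1445]
tcp_rot: [0.991, 0.137, -0.0, -0.001]
wrist_force: [-0.2, 0.1, -0.2]
width: 0.004
gripper_force: 0.0
```

```bash
python3 -c "
from h import *
s,c=wrist(A+[('sample_puck',0),('vial_0',0)],'w8.png')
z=c['z_map']; q=wp(c,s,[.5135,-.415,.081]).astype(int); print(q)
for v in range(q[1]-40,q[1]+41,8): print(v,z[v,q[0]-40:q[0]+41:8])
"
```

```text
11.6667 [ 0.4626 -0.4302  0.1445] [ 0.9627  0.2704  0.2704 -0.9627] [-0.1769  0.1484 -0.1908] 0.0035352788597399275
box_center 0.8 [528.8 181.7] [ 0.5406 -0.6458  0.03  ]
box_center 0.57 [262.1 141.7] [ 0.4975 -0.363   0.03  ]
box_center 0.38 [210.4 204.6] [ 0.4238 -0.3254  0.03  ]
stop_top 0.73 [203.3 147.4] [ 0.4895 -0.329   0.09  ]
stop_top 0.6 [566.  229.7] [ 0.5104 -0.6691  0.09  ]
wing_front 0.88 [588.6 211.1] [ 0.5372 -0.7057  0.081 ]
wing_front 0.59 [209.6 204.8] [ 0.4428 -0.3402  0.081 ]
wing_rear 0.76 [527.1 242.1] [ 0.4849 -0.6306  0.081 ]
wing_rear 0.57 [203.1  88.7] [ 0.5332 -0.3144  0.081 ]
restart_top 0.96 [549.8 138.6] [ 0.5844 -0.6133  0.081 ]
restart_top 0.57 [320.6 144.5] [ 0.5131 -0.4154  0.081 ]
sample_puck 0.8 [160.7 125.9] [ 0.4844 -0.239   0.    ]
vial_0 0.9 [126.5 136.1] [ 0.4635 -0.1935  0.    ]
vial_0 0.64 [396.3 182.8] [ 0.4902 -0.5044  0.    ]
[320 143]
103 [0.2427 0.2421 0.2426 0.2422 0.2424 0.241  0.242  0.2421 0.2418 0.2423
 0.2437]
111 [0.2434 0.2439 0.2436 0.2436 0.2433 0.2426 0.2445 0.2439 0.2435 0.2438
 0.2456]
119 [0.2465 0.2463 0.2452 0.2454 0.2364 0.2338 0.2447 0.2466 0.2459 0.2449
 0.2461]
127 [0.2475 0.2472 0.2464 0.236  0.2346 0.2362 0.2364 0.2357 0.2479 0.2477
 0.2486]
135 [0.2493 0.2499 0.2381 0.2363 0.2281 0.2274 0.2278 0.2374 0.2491 0.2487
 0.2494]
143 [0.2513 0.2516 0.2403 0.2303 0.2289 0.2286 0.2297 0.2391 0.2398 0.2518
 0.2524]
151 [0.2532 0.2536 0.2398 0.2312 0.2319 0.2308 0.2311 0.2413 0.2517 0.2522
 0.2535]
159 [0.2539 0.2537 0.2545 0.2432 0.234  0.2324 0.2422 0.2425 0.2537 0.2546
 0.2548]
167 [0.2566 0.254  0.2561 0.2559 0.2445 0.2432 0.245  0.256  0.2563 0.2562
 0.2582]
175 [0.259  0.258  0.2584 0.257  0.2578 0.2587 0.2576 0.2571 0.257  0.2571
 0.2594]
183 [0.2597 0.2599 0.2592 0.2599 0.2585 0.2613 0.2591 0.2596 0.26   0.2588
 0.3213]
```

View pics/w8.png

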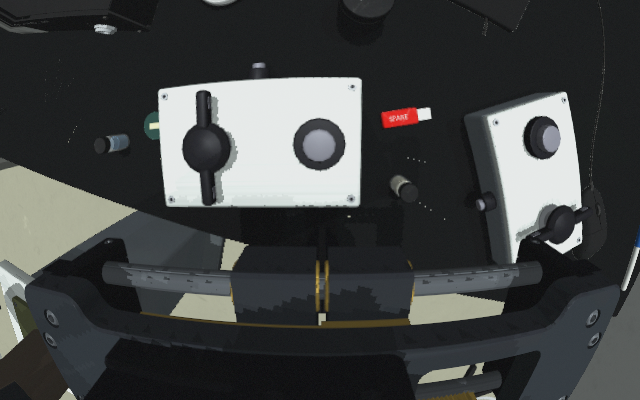

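The head is up again, the button is out about 10 mm above its housing, and the box and nearby things have not moved. Because the button stands above the housing, the stiff stop I felt was its own end of travel.

```bash
python3 -c "
from plant import ctrl
print(ctrl.finish_job())"
```

```text
the job is handed in; nothing more can be done
None
```

I latched the stop, released it by turning the front wing clockwise until the head sprang up, then pressed the restart button fully and let it come back. The job is handed in at about 12 s of the 51 s allowed; no verdict came back.

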